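Lock the strip plate in its carrier and hold it level over the reader

ROBOT

A 7-joint arm with a two-finger parallel gripper is mounted at the origin on the work surface; the furniture and walls round the work are solid. World frame = base frame: x ahead of the robot, y to its left, z up, the work surface at z = 0. Lengths are in m, angles in rad, forces in N, time in s.
With the tool pointing down it reaches from about 0.425 to 0.825 m from the base axis. Payload 3.6 kg.
Tool frame: the origin (TCP) lies between the finger pads; the fingertips stand 25 mm ahead of it and the grasp point (between the pads) lies 6 mm ahead of it; z points along the fingers, x is the direction in which the jaws open and shut, and the axes are right-handed (so a half turn about z gives the same grasp; the last joint's range is limited). The gripper opens to 85 mm and grips with 20 to 120 N. Pads are 22 mm wide; open, the fingers measure 114 mm over their backs; the gripper's body (76 mm by 85 mm) begins 54 mm behind the grasp point. The pads swing forward as they close: fully open they stand 13 mm farther back than shut.
Start: joints at [-1.23, 0.615, -0.013, 1.423, 0.008, 1.103, -0.04], TCP at [0.234, 0.607, 0.256] pointing down, gripper open.
Joint ranges: [-3.12, 3.12], [-0.3, 2.06], [-1.34, 1.32], [0.26, 2.42], [-1.36, 4.5], [0.01, 1.98], [-2.84, 2.84]. Speed limits (rad/s): [2.79, 2.79, 3.14, 3.14, 3.14, 3.14, 3.14].

INTERFACE

Orientations are given as a unit quaternion [w, x, y, z].
In Python, from plant import r gives the robot as it stands.
- The arm moves only by the tool arm_command, never from a script. Its arguments are lists of equal length, an entry for each row: "dr": the turn, a rotation vector about the tool's x, y, z in rad, a list of three; "translation": the shift along the tool's x, y, z in m, a list of three; "hand": the gripper command: -1 is fully open, 1 is shut, values between are in proportion. A call has 1 to 20 rows; each row is the pose to reach, as a shift and turn from the pose commanded when the call began, along the tool's axes at that moment; what a row does not reach only later rows make up. A row lasts 1/10 s, in which the tool goes at most 50 mm and 8.59 degrees, less where a joint would pass 70% of its speed; a pose out of reach is approached as far as the arm can. A call with a gripper value outside its range is refused whole. The fingers move at their own pace and stop on an object; "newtons" is the grip in N (left out, the last holds). Time passes only in rows, so rows that repeat a pose let the fingers close. It gives the time, the measured TCP pose, the force and the opening at its end, in the units of the state.
- r.state(): the state, without advancing time (a new reading comes with each control period).
- r.grab_frame(name): name is "scene" or "top"; returns (picture, depth): 420x560x3 uint8, red, green, blue; 420x560 float32, m along the optical axis (not along the pixel's ray), 0 where there is no reading.
- r.camera_info(name): a dict with "fx", "fy", "cx", "cy" (pixels), "rvec" (rotation vector, rad) and "tvec" (3), from world to camera coordinates, as OpenCV has them. Camera axes: x right, y down, z forward; pixel columns grow to the right and rows downward; lengths in m; the calibration is good to about 2 mm. A picture is of the moment at which its call begins. camera_info takes no time and is no camera call.
- r.close_job(): hands the job in, once; it reports no verdict.
Trained networks look in the newest picture that a camera, given by its name, has taken for a name from the list of things; names that differ only in an ending like _2 or _b are one class to them, and where a whole thing is asked for, a point or a joint stands for the part that bears it (a point fixed in the world has none). Each returns a list of dicts, best first, with "conf" (0 to 1); they miss things now and then, are a little off and sometimes report something else, mostly with a low value. They report only what shows in the picture. A call takes as long as a camera call. They do not tell look-alikes from the thing itself.
- r.find_in(camera, query): "centre" ([x, y, z] in m, in the coordinates of the camera as it stood for that picture, good to about 4 mm: the middle of the surface that is visible of it).
- r.cut_out(camera, query): "mask" (420x560 bool, what is visible of it).
- r.place_of(camera, query): "centre" ([x, y, z] in m, in the coordinates of the camera as it stood for that picture, good to about 4 mm: a listed point, or the origin of a listed thing).
The state is a dict: "time_s": time; "joint_pos": joint angles; "joint_velocities": joint speeds; "tau": joint torques, N m; "tool_pos": TCP position; "eef_rot": TCP orientation; "force": force on the tool from outside, world axes, zero at the start; "moment": the same for the moment, N m; "width": finger opening in m.
Only numpy, scipy, OpenCV 4.12 (cv2) and the standard library are available. Lean on these libraries where they do the work, as an engineer would, in place of code of your own. Each camera call takes 0.05 s, during which the arm holds its last target.

TASK

While the plate carrier sits in its dock, swing its orange keeper bar fully shut until it clicks into its catch. Then lift the carrier by its black grip and carry it gently, so that the loose steel ball never leaves its shallow blue pocket, to the white reader. Finish while still holding it there: level, still, centred over the glass and squared up with the reader, its underside about 6 cm above the glass, with the bar still shut, the plate in place and the vials and timer left where they stand.

Things in the scene. Friction and masses are not known exactly. Their poses are not given: they have to be found in the camera images.
- dock: Fixed grey dock the carrier starts in. Base plate 196 x 238 x 10 mm, origin at the centre of its underside on the table, z up. Carrier rests on its top (10 mm above the table) between low stops that rise 10 mm above the base plate with 2 mm play all round; lift straight up to leave it.
- carrier_base (a point): Centre of the underside of the loose aluminium carrier tray (about 0.3 to 0.5 kg with its fittings; balanced about its grip). Deck 168 (x) x 210 (y) x 6 mm. Its axes are the carrier's: z up, +y towards the ball pocket, -y towards the keeper bar. It starts with the same heading as the dock.
- carrier_grip (a point): Point in the carrier's grip fin, 58 mm above its underside. The fin is a black rubber block at the deck's middle, 60 mm along the carrier's x, 14 mm thick along its y, 18 to 78 mm above the underside; take it by its 14 mm thickness from above. Things on the deck reach at most 30 mm above the underside, but for the keeper bar (34), its post (65) and the catch housing (36).
- pocket (a point): Centre of the ball when it rests in the middle of the round blue pocket (62 mm along carrier +y from the grip, 19 mm above the carrier's underside). Inner radius 26 mm, flat floor, rim only 3 mm high: the ball rolls freely on the floor and climbs out if the tray is tipped or jerked.
- ball_center (a point): Centre of the loose polished steel ball, 20 mm in diameter, 33 g, in the pocket.
- plate_mid (a point): Centre of the red framed strip plate (85 x 128 x 15 mm, 70 g), lying loose on the -y half of the carrier's deck between low guides, its length along the carrier's x.
- keeper (a joint): Angle of the orange keeper bar on the carrier, rad: 0 = shut (along the carrier's x over the plate's outer edge, at its stop); grows as the free end swings outward, away from the grip, counter-clockwise from above; range 0 to 1.2. It stays where left (0.5 N moves it). Below about 0.08 rad it meets a spring catch: about 2 N at the post pushes it past, then it stays shut.
- keeper_hinge (a point): Vertical hinge axis of the keeper bar, at (+74, -95, 29) mm in the carrier's axes, half-way up the bar (bar 10 x 10 mm).
- keeper_post (a point): Middle of the upright steel thumb post (10 mm diameter, standing from 34 to 65 mm above the carrier's underside; this point is at 51 mm) near the free end of the keeper bar, 116 mm from the hinge axis. When shut it is at (-42, -95) mm in the carrier's axes. The catch housing (36 mm tall) stands about 35 mm beyond it. Its own axes turn with the bar.
- reader: Fixed white underside reader, 150 x 150 x 40 mm, square dark bezel and green glass window on top. Origin at the centre of its underside, z up, x and y along its sides.
- reader_window (a point): Centre of the reader's glass, 40 mm above the table, axes as the reader's.
- clock_timer: Bystander: white lab timer 60 x 62 x 28 mm, origin at the centre of its underside.
- amber_vial: Bystander: amber vial with black cap, 25 mm diameter, 54 mm tall, origin at the centre of its underside.
- red_vial: Bystander: vial with red cap, 21 mm diameter, 50 mm tall, origin at the centre of its underside.
- carrier: The carrier tray itself: the same point and axes as carrier_base.
Mind the look-alikes: they are no part of the job. There is more than one size of the part that bears plate_mid; the job needs the middle-sized.

How it is judged:
On the way, in this order (a step that is already met when the one before it is completed fails the run):
1. the keeper bar is shut in its catch while the carrier rests in the dock (value of joint keeper below 0.02 rad and height (world z) of carrier_base below 0.016 m), for 0.2 s.
2. the carrier is lifted clear of the dock with the bar shut (value of joint keeper below 0.02 rad and height (world z) of carrier_base above 0.05 m), for 0.2 s.
At the end, for the whole second after the job is handed in: Held by the fingers alone, underside 40-80 mm above the glass, centres within 15 mm, tilt under 0.07 rad, sides within 0.1 rad of the reader's, slower than 20 mm/s; carrier clear of dock and reader; keeper under 0.02 rad; ball in pocket; plate between its guides (value of joint keeper below 0.02 rad and horizontal distance between carrier_base and reader_window below 0.015 m and z of carrier_base in the frame of reader_window between 0.04 and 0.08 m and angle between carrier_base's own z axis and vertical below 0.07 rad and angle between the x axis of carrier_base and the x axis of reader_window, either way round below 0.1 rad and distance between ball_center and pocket below 0.026 m and z of plate_mid in the frame of carrier_base between 0.009 and 0.018 m and y of plate_mid in the frame of carrier_base between -0.07 and -0.05 m and linear speed of carrier below 0.02 m/s and contact force between carrier and the fingers above 1 N and contact force between carrier and reader below 0.1 N and contact force between carrier and dock below 0.1 N); the arm keeps its last pose, push and grip.
It fails at once if the ball leaves its pocket (distance between ball_center and pocket above 0.026 m).
It fails at once if the timer is moved by more than 30 mm (distance of clock_timer from where it was at the start of the episode above 0.03 m).
It fails at once if the amber vial is moved by more than 30 mm (distance of amber_vial from where it was at the start of the episode above 0.03 m).
It fails at once if the red-capped vial is moved by more than 30 mm (distance of red_vial from where it was at the start of the episode above 0.03 m).
It also fails if it takes over 54 s, if anything falls off the work surface, if the arm or the gripper's body presses on something with over 40 N, if the wrist force passes 120 N, or if a joint passes its speed limit or range.

## Working session

There is one attempt and no reset: what is moved stays moved. The work goes in short steps, Python scripts to look and compute and a tool call to move; the robot and the scene stay as the last step left them, time stands still between calls to the robot, and variables do not carry over. Pictures are saved under pics/ and viewed, and the job is handed in when it is done.

Besides the shell and the picture viewer there is one more tool, called after ">>>" as a command line: name --argument value ..., lists and objects as JSON in quotes. arm_command: Moves the arm, as the interface text tells. Its arguments: {"type":"object","properties":{"dr":{"type":"array"},"translation":{"type":"array"},"hand":{"type":"array"},"newtons":{"type":"number"}},"required":["dr","translation","hand"]}

```bash
mkdir -p pics; ls; python3 - <<'E'
from plant import r
import cv2,numpy as np
print(r.state())
for n in ("scene","top"):
    p,d=r.grab_frame(n); cv2.imwrite(f"pics/{n}0.png",p[:,:,::-1]); np.savez(f"{n}0.npz",p=p,d=d)
    print(n,r.camera_info(n))
E
```

```text
pics
{'time_s': 0.0, 'joint_pos': array([-1.22948753,  0.61593796, -0.01262643,  1.42494383,  0.00809713,
        1.10338274, -0.04036658]), 'joint_velocities': array([ 0.0002725 , -0.00127254,  0.00101231,  0.00218885,  0.00078769,
        0.00128995, -0.00192814]), 'tau': array([-5.25861178e-04, -4.69212985e+01,  2.58805063e-01, -1.71035367e+01,
        9.84231272e-03,  9.73156770e-03,  4.41450695e-06]), 'tool_pos': array([0.2334496 , 0.60586439, 0.25511098]), 'eef_rot': array([ 7.54345312e-04,  8.24460213e-01,  5.65918402e-01, -1.07214710e-03]), 'force': array([-0.45273047,  0.19913741, -0.1526319 ]), 'moment': array([ 0.01345278, -0.00852172, -0.02103951]), 'width': 0.08550822524157072}
scene {'fx': 512.323618113068, 'fy': 512.323618113068, 'cx': 275.08458615027996, 'cy': 214.84454595097853, 'rvec': array([ 1.92702574, -0.52768247,  0.30908188]), 'tvec': array([-0.47904297,  0.18079004,  0.89641669])}
top {'fx': 535.9387173907114, 'fy': 535.9387173907114, 'cx': 279.0362135428021, 'cy': 214.6277444615364, 'rvec': array([ 2.14946989, -2.13725278,  0.16650055]), 'tvec': array([-0.00793091,  0.56115111,  1.44891132])}
```

View pics/scene0.png

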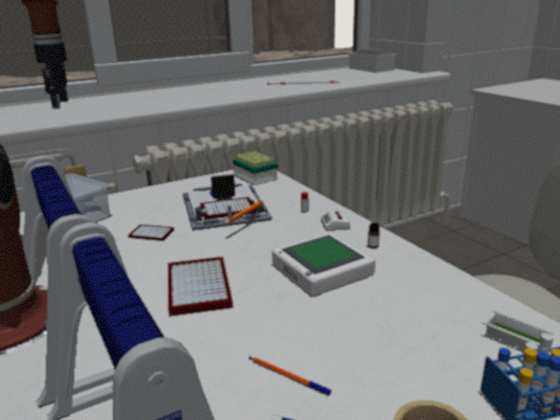

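View pics/top0.png

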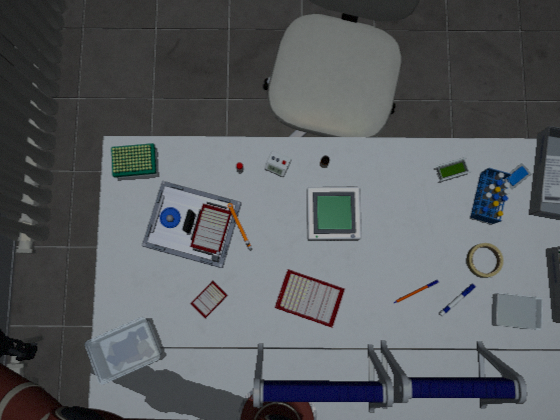

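Carrier sits in its dock at top px (192,224). There are three red plates: large at (310,297), small at (209,298), and the middle-sized one on the carrier at (212,227), which is the one meant. The orange bar at (240,227) is open. Next I'll crop and measure.

```bash
cat > h.py <<'E'
from plant import r
import cv2,numpy as np
from scipy.spatial.transform import Rotation as R
def cam(n):
    c=r.camera_info(n); K=np.array([[c['fx'],0,c['cx']],[0,c['fy'],c['cy']],[0,0,1]])
    return K,R.from_rotvec(c['rvec']).as_matrix(),np.array(c['tvec'])
def c2w(n,p):
    K,A,t=cam(n); return (np.asarray(p)-t)@A
def w2p(n,P):
    K,A,t=cam(n); c=np.atleast_2d(P)@A.T+t; q=c@K.T; return q[:,:2]/q[:,2:]
def pz(n,uv,z):
    K,A,t=cam(n); uv=np.atleast_2d(uv).astype(float)
    d=np.c_[uv,np.ones(len(uv))]@np.linalg.inv(K).T@A; o=-t@A
    return o+d*((z-o[2])/d[:,2])[:,None]
def cloud(n,d):
    K,A,t=cam(n); v,u=np.mgrid[:420,:560]
    X=np.stack([(u-K[0,2])/K[0,0]*d,(v-K[1,2])/K[1,1]*d,d],-1)
    return (X-t)@A
E
python3 - <<'E'
from h import *
for n in("top","scene"):
    for q in ["dock","carrier_base","carrier_grip","pocket","ball_center","plate_mid","keeper_hinge","keeper_post","reader","reader_window","clock_timer","amber_vial","red_vial"]:
        for o in r.place_of(n,q)[:3]:
            w=c2w(n,o['centre']); print(n,q,round(o['conf'],2),w.round(3),w2p(n,w).round(0)[0])
p=np.load("top0.npz")["p"]; c=p[170:280,130:270,::-1]; cv2.imwrite("pics/crop0.png",cv2.resize(c,None,fx=5.6,fy=5.4,interpolation=cv2.INTER_CUBIC))
p=np.load("scene0.npz")["p"]; c=p[160:250,170:290,::-1]; cv2.imwrite("pics/crop1.png",cv2.resize(c,None,fx=6,fy=6,interpolation=cv2.INTER_CUBIC))
print(r.state()['time_s'])
E
```

```text
top dock 0.3 [0.705 0.11  0.   ] [240. 168.]
top carrier_base 0.87 [0.541 0.246 0.013] [191. 223.]
top carrier_grip 0.63 [0.543 0.245 0.068] [188. 219.]
top carrier_grip 0.44 [0.522 0.191 0.023] [209. 229.]
top pocket 0.94 [0.554 0.311 0.027] [167. 217.]
top ball_center 0.41 [0.556 0.302 0.024] [170. 217.]
top plate_mid 0.83 [ 0.333 -0.081  0.011] [306. 298.]
top plate_mid 0.68 [0.324 0.187 0.008] [210. 300.]
top plate_mid 0.65 [0.524 0.189 0.021] [210. 229.]
top keeper_hinge 0.66 [ 0.719 -0.134 -0.003] [324. 164.]
top keeper_hinge 0.51 [0.588 0.132 0.035] [230. 205.]
top keeper_hinge 0.18 [0.554 0.306 0.03 ] [168. 217.]
top keeper_post 0.67 [0.589 0.136 0.041] [229. 204.]
top keeper_post 0.46 [0.481 0.084 0.061] [246. 243.]
top reader 0.78 [ 0.572 -0.157  0.002] [332. 213.]
top reader_window 0.55 [ 0.568 -0.159  0.039] [334. 213.]
top clock_timer 0.77 [ 0.717 -0.004  0.001] [279. 164.]
top clock_timer 0.23 [0.54  0.246 0.01 ] [191. 223.]
top clock_timer 0.17 [0.558 0.305 0.03 ] [168. 216.]
top red_vial 0.39 [0.545 0.242 0.066] [189. 219.]
top red_vial 0.38 [0.703 0.111 0.001] [239. 
[... 357 characters left out ...]
1 0.012] [151. 229.]
scene plate_mid 0.77 [0.526 0.186 0.02 ] [229. 209.]
scene keeper_hinge 0.79 [0.587 0.135 0.039] [260. 203.]
scene keeper_post 0.58 [0.485 0.085 0.059] [230. 211.]
scene reader 0.57 [ 0.572 -0.152 -0.004] [321. 270.]
scene reader 0.38 [ 0.535  0.247 -0.003] [223. 208.]
scene reader_window 0.7 [ 0.702  0.112 -0.001] [305. 211.]
scene reader_window 0.57 [ 0.57  -0.156  0.04 ] [322. 251.]
scene reader_window 0.21 [ 0.566 -0.152 -0.003] [319. 270.]
scene clock_timer 0.72 [ 0.723 -0.001 -0.002] [338. 225.]
scene clock_timer 0.5 [ 0.718 -0.131 -0.003] [372. 247.]
scene amber_vial 0.73 [ 0.717 -0.132 -0.002] [372. 247.]
scene red_vial 0.57 [ 0.701  0.114 -0.001] [304. 211.]
1.4
```

```bash
sleep 1; ls pics
```

```text
crop0.png
crop1.png
scene0.png
top0.png
```

View pics/crop0.png

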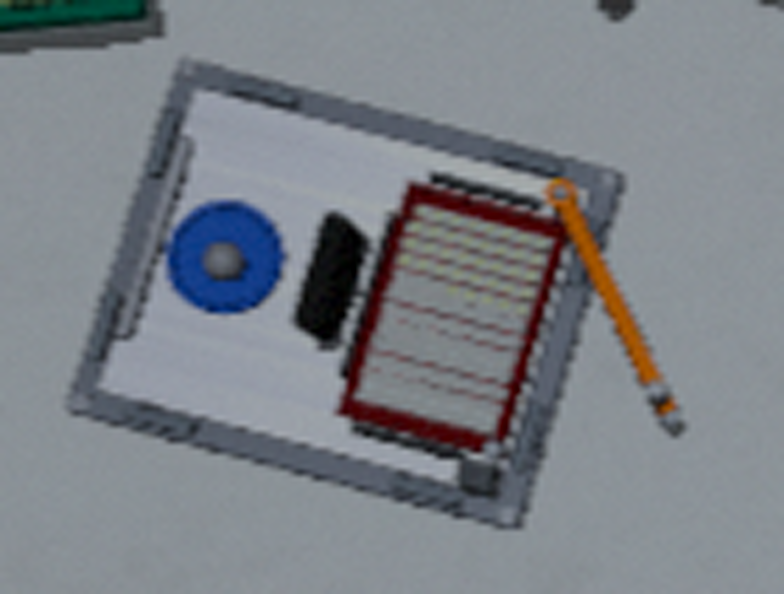

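View pics/crop1.png

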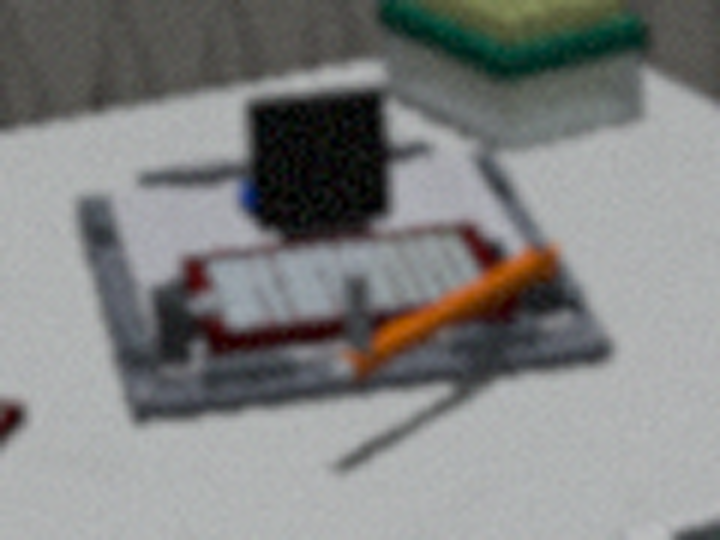

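Top crop: ball in the blue pocket, black fin, bar open about 36°, catch at crop (480,475). I'll fit the headings from dock and reader corners.

```bash
python3 - <<'E'
from h import *
d=np.load("top0.npz"); p=d["p"]
c=np.array([(185,60),(622,175),(515,525),(72,405)],float)/[5.6,5.4]+[130,170]-.4
W=pz("top",c,.01)[:,:2]; print("dock",W.round(3),W.mean(0).round(4))
s=[np.linalg.norm(W[i]-W[(i+1)%4]).round(3) for i in range(4)];print(s)
for a,b in((0,1),(3,2),(0,3),(1,2)):
    v=W[b]-W[a];print(np.degrees(np.arctan2(v[1],v[0])).round(2))
# reader glass: green
h=cv2.cvtColor(p,cv2.COLOR_RGB2HSV)
m=((h[...,0]>55)&(h[...,0]<95)&(h[...,1]>60)).astype(np.uint8); m[:,:310]=0;m[:,365:]=0;m[:180]=0;m[245:]=0
u=np.argwhere(m)[:,::-1]; Wg=pz("top",u,.04)[:,:2].astype(np.float32); print("glass",len(u),cv2.minAreaRect(Wg))
# reader white body via depth
X=cloud("top",d["d"])
mm=(X[...,2]>.03)&(X[...,2]<.05)&(X[...,0]>.45)&(X[...,0]<.7)&(X[...,1]>-.27)&(X[...,1]<-.04)
Y=X[mm];print("reader depth",len(Y),cv2.minAreaRect(Y[:,:2].astype(np.float32)),np.median(Y[:,2]))
# orange
m=((h[...,0]>8)&(h[...,0]<20)&(h[...,1]>150)); m[:,:220]=0;m[:,260:]=0;m[:190]=0;m[260:]=0
u=np.argwhere(m)[:,::-1]; Wo=pz("top",u,.044)[:,:2].astype(np.float32); print("bar",len(u),cv2.minAreaRect(Wo))
# black fin depth
mm=(X[...,2]>.075)&(X[...,2]<.1)&(X[...,0]>.48)&(X[...,0]<.6)&(X[...,1]>.2)&(X[...,1]<.29)
Y=X[mm];print("fin",len(Y),cv2.minAreaRect(Y[:,:2].astype(np.float32)),np.median(Y,axis=0))
im=p[150:260,230:370,::-1]; cv2.imwrite("pics/reader0.png",cv2.resize(im,None,fx=5,fy=5,interpolation=cv2.INTER_CUBIC))
E
```

```text
dock [[0.663 0.33 ]
 [0.602 0.105]
 [0.417 0.155]
 [0.478 0.38 ]] [0.5401 0.2425]
[np.float64(0.233), np.float64(0.192), np.float64(0.232), np.float64(0.191)]
-105.11
-105.26
164.89
164.71
glass 1148 ((0.5589841604232788, -0.15653827786445618), (0.11280211806297302, 0.09866857528686523), 0.3464469313621521)
reader depth 2723 ((0.569286048412323, -0.158777117729187), (0.1489696353673935, 0.14974676072597504), 0.8474069237709045) 0.03814456618127392
bar 129 ((0.5321909189224243, 0.10809026658535004), (0.13070335984230042, 0.010475940071046352), 24.79262924194336)
fin 123 ((0.5395737886428833, 0.24231667816638947), (0.015465098433196545, 0.05927392467856407), 76.0638198852539) [0.53865201 0.24173188 0.08627835]
```

```bash
true
cat >> h.py <<'E'
Y=np.radians(75.0); C0=np.array([.540,.2435])
def cw(x,y,c=C0,h=Y):
    return c+x*np.array([np.sin(h),-np.cos(h)])+y*np.array([np.cos(h),np.sin(h)])
def rel(P,head,tool=None):
    s=r.state(); q=s['eef_rot']; A=R.from_quat([q[1],q[2],q[3],q[0]]).as_matrix()
    p=s['tool_pos'] if tool is None else tool
    T=np.array([[np.cos(head),np.sin(head),0],[np.sin(head),-np.cos(head),0],[0,0,-1]]).T
    T=np.c_[[np.cos(head),np.sin(head),0],[np.sin(head),-np.cos(head),0],[0,0,-1]]
    return (A.T@(np.asarray(P)-p)).round(4), R.from_matrix(A.T@T).as_rotvec().round(4)
def st():
    s=r.state(); q=s['eef_rot']; A=R.from_quat([q[1],q[2],q[3],q[0]]).as_matrix()
    print('t',s['time_s'],'p',s['tool_pos'].round(4),'head',np.degrees(np.arctan2(A[1,0],A[0,0])).round(2),'tilt',np.degrees(np.arccos(-A[2,2])).round(2),'F',s['force'].round(2),'w',round(s['width'],4),'j',s['joint_pos'].round(2))
E
python3 - <<'E'
from h import *
print(rel([.482,.084,.255],Y)); print(rel([.482,.084,.13],Y));st()
d=np.load("top0.npz"); X=cloud("top",d["d"])
m=(X[...,2]>.12)&(X[...,2]<.5); 
for u,v in [(125,347),(134,160),(320,395)]: print(X[v,u].round(3))
E
```

```text
(array([-0.3983,  0.4196,  0.0013]), array([-1.00e-04,  1.00e-04, -1.06e-01]))
(array([-0.3983,  0.4196,  0.1263]), array([-1.00e-04,  1.00e-04, -1.06e-01]))
t 1.4 p [0.2337 0.6065 0.2563] head 68.93 tilt 0.01 F [0.3  0.04 0.28] w 0.0859 j [-1.23  0.61 -0.01  1.42  0.01  1.1  -0.04]
[0.203 0.396 0.08 ]
[0.711 0.401 0.06 ]
[ 0.114 -0.1    0.248]
```

>>> arm_command --translation '[[-0.03, 0.03, 0], [-0.06, 0.063, 0], [-0.09, 0.095, 0], [-0.12, 0.126, 0], [-0.15, 0.158, 0], [-0.18, 0.19, 0], [-0.21, 0.221, 0], [-0.24, 0.253, 0], [-0.27, 0.284, 0], [-0.3, 0.316, 0], [-0.33, 0.348, 0.02], [-0.36, 0.379, 0.04], [-0.385, 0.406, 0.07], [-0.398, 0.42, 0.1], [-0.398, 0.42, 0.126], [-0.398, 0.42, 0.126], [-0.398, 0.42, 0.126]]' --dr '[[0, 0, -0.01], [0, 0, -0.02], [0, 0, -0.03], [0, 0, -0.04], [0, 0, -0.05], [0, 0, -0.06], [0, 0, -0.07], [0, 0, -0.08], [0, 0, -0.09], [0, 0, -0.1], [0, 0, -0.106], [0, 0, -0.106], [0, 0, -0.106], [0, 0, -0.106], [0, 0, -0.106], [0, 0, -0.106], [0, 0, -0.106]]' --hand '[0.05, 0.05, 0.05, 0.05, 0.05, 0.05, 0.05, 0.05, 0.05, 0.05, 0.05, 0.05, 0.05, 0.05, 0.05, 0.05, 0.05]' --newtons 30

```text
time_s: 3.1
tool_pos: [0.4826, 0.0846, 0.1306]
eef_rot: [-0.0, 0.793, 0.609, 0.0]
force: [1.9, 0.0, 0.4]
width: 0.0402
```

```bash
python3 - <<'E'
from h import *
st()
print(rel([.482,.084,.085],Y))
p,d=r.grab_frame("scene"); c=p[130:250,170:330,::-1]; cv2.imwrite("pics/a1.png",cv2.resize(c,None,fx=5,fy=5,interpolation=cv2.INTER_CUBIC))
E
```

```text
t 3.1 p [0.4826 0.0846 0.1306] head 75.05 tilt 0.02 F [1.87 0.01 0.39] w 0.0402 j [-0.24  0.55  0.03  2.02 -0.03  0.57  1.12]
(array([-0.0008, -0.0004,  0.0456]), array([-0.0003, -0.0003,  0.0008]))
```

View pics/a1.png

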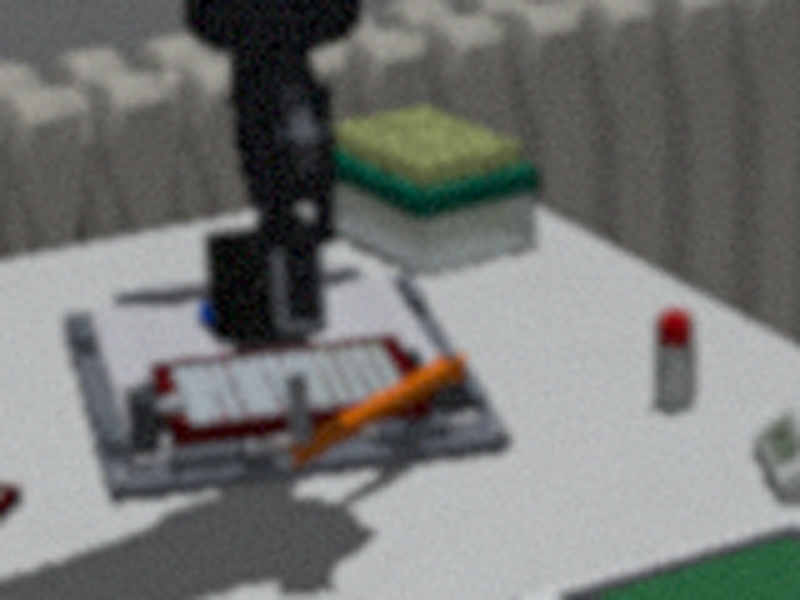

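>>> arm_command --translation '[[-0.0005, 0, 0.01], [-0.0005, 0, 0.02], [-0.0005, 0, 0.03], [-0.0005, 0, 0.04], [-0.0005, 0, 0.046], [-0.0005, 0, 0.046]]' --dr '[[0, 0, 0], [0, 0, 0], [0, 0, 0], [0, 0, 0], [0, 0, 0], [0, 0, 0]]' --hand '[0.05, 0.05, 0.05, 0.05, 0.05, 0.05]'

```text
time_s: 3.75
tool_pos: [0.4817, 0.0835, 0.0832]
eef_rot: [-0.001, 0.793, 0.609, -0.001]
force: [-0.3, 0.9, 0.7]
width: 0.0406
```

```bash
python3 - <<'E'
from h import *
st()
p,d=r.grab_frame("scene"); c=p[130:250,170:330,::-1]; cv2.imwrite("pics/a2.png",cv2.resize(c,None,fx=5,fy=5,interpolation=cv2.INTER_CUBIC))
E
```

```text
t 3.75 p [0.4817 0.0835 0.0832] head 75.0 tilt 0.14 F [-0.27  0.93  0.72] w 0.0406 j [-0.23  0.63  0.02  2.05 -0.03  0.46  1.12]
```

View pics/a2.png

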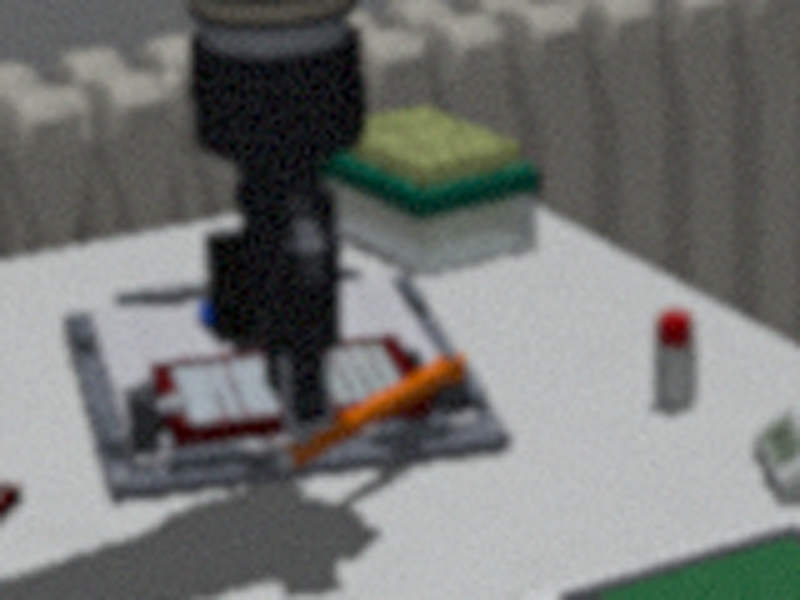

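Fingers straddle the post (crop (298,400)), above the bar. Now I'll swing it most of the way.

>>> arm_command --translation '[[0.006, 0, 0], [0.012, 0, 0], [0.018, -0.003, 0], [0.024, -0.0065, 0], [0.029, -0.01, 0], [0.034, -0.0127, 0], [0.039, -0.0152, 0], [0.044, -0.0177, 0], [0.05, -0.0198, 0], [0.055, -0.0217, 0], [0.06, -0.0233, 0], [0.066, -0.0246, 0], [0.072, -0.0255, 0], [0.074, -0.0258, 0], [0.074, -0.0258, 0]]' --dr '[[0, 0, 0], [0, 0, 0], [0, 0, 0], [0, 0, 0], [0, 0, 0], [0, 0, 0], [0, 0, 0], [0, 0, 0], [0, 0, 0], [0, 0, 0], [0, 0, 0], [0, 0, 0], [0, 0, 0], [0, 0, 0], [0, 0, 0]]' --hand '[0.05, 0.05, 0.05, 0.05, 0.05, 0.05, 0.05, 0.05, 0.05, 0.05, 0.05, 0.05, 0.05, 0.05, 0.05]'

```text
time_s: 5.3
tool_pos: [0.4768, 0.1623, 0.0843]
eef_rot: [0.0, 0.793, 0.609, 0.0]
force: [-0.2, 0.2, 0.0]
width: 0.0404
```

```bash
python3 - <<'E'
from h import *
st()
p,d=r.grab_frame("scene"); c=p[130:250,170:330,::-1]; cv2.imwrite("pics/a3.png",cv2.resize(c,None,fx=5,fy=5,interpolation=cv2.INTER_CUBIC))
E
```

```text
t 5.3 p [0.4768 0.1623 0.0843] head 75.05 tilt 0.02 F [-0.23  0.25  0.  ] w 0.0404 j [-0.4   0.65  0.04  2.02 -0.06  0.48  0.99]
```

View pics/a3.png

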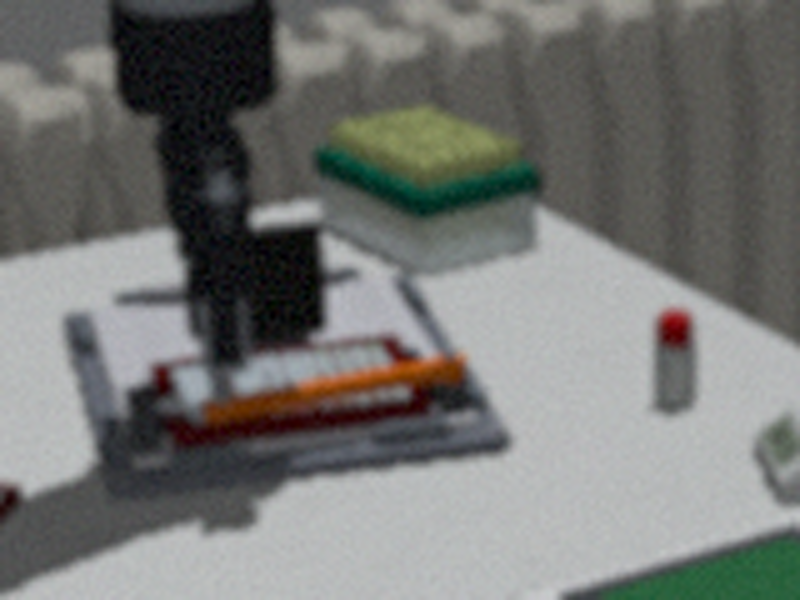

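>>> arm_command --translation '[[0.003, -0.0004, 0], [0.006, -0.0008, 0], [0.008, -0.001, 0], [0.01, -0.001, 0], [0.012, -0.001, 0], [0.014, -0.001, 0], [0.015, -0.001, 0], [0.016, -0.001, 0], [0.016, -0.001, 0]]' --dr '[[0, 0, 0], [0, 0, 0], [0, 0, 0], [0, 0, 0], [0, 0, 0], [0, 0, 0], [0, 0, 0], [0, 0, 0], [0, 0, 0]]' --hand '[0.05, 0.05, 0.05, 0.05, 0.05, 0.05, 0.05, 0.05, 0.05]'

```text
time_s: 6.25
tool_pos: [0.4795, 0.1783, 0.0842]
eef_rot: [-0.0, 0.793, 0.609, 0.0]
force: [-1.2, -1.3, -0.1]
width: 0.0406
```

```bash
python3 - <<'E'
from h import *
st()
for i in range(3):
    p,d=r.grab_frame("scene"); st()
E
```

```text
t 6.25 p [0.4795 0.1783 0.0842] head 75.03 tilt 0.05 F [-1.17 -1.3  -0.11] w 0.0406 j [-0.43  0.65  0.05  1.99 -0.06  0.49  0.97]
t 6.3 p [0.4797 0.1783 0.0842] head 75.04 tilt 0.06 F [-1.46 -1.82 -0.94] w 0.0406 j [-0.43  0.65  0.05  1.99 -0.06  0.49  0.97]
t 6.35 p [0.4799 0.1783 0.0843] head 75.04 tilt 0.07 F [-1.16 -2.09  0.22] w 0.0407 j [-0.43  0.65  0.05  1.99 -0.06  0.49  0.97]
t 6.4 p [0.48   0.1783 0.0843] head 75.04 tilt 0.07 F [-0.98 -1.36 -0.69] w 0.0406 j [-0.43  0.65  0.05  1.99 -0.06  0.49  0.97]
```

>>> arm_command --translation '[[0.001, 0, 0], [0.002, 0, 0], [0.003, 0, 0], [0.003, 0, 0]]' --dr '[[0, 0, 0], [0, 0, 0], [0, 0, 0], [0, 0, 0]]' --hand '[0.05, 0.05, 0.05, 0.05]'

```text
time_s: 6.8
tool_pos: [0.4814, 0.1811, 0.0845]
eef_rot: [0.0, 0.793, 0.609, 0.001]
force: [-0.2, 0.3, 0.4]
width: 0.0404
```

```bash
python3 - <<'E'
from h import *
st()
p,d=r.grab_frame("scene"); c=p[130:250,170:330,::-1]; cv2.imwrite("pics/a4.png",cv2.resize(c,None,fx=5,fy=5,interpolation=cv2.INTER_CUBIC))
st()
E
```

```text
t 6.8 p [0.4814 0.1811 0.0845] head 75.03 tilt 0.12 F [-0.19  0.26  0.43] w 0.0404 j [-0.43  0.66  0.05  1.99 -0.06  0.5   0.97]
t 6.85 p [0.4814 0.181  0.0845] head 75.02 tilt 0.12 F [-0.8   0.04  0.38] w 0.0408 j [-0.43  0.65  0.05  1.99 -0.06  0.5   0.97]
```

View pics/a4.png

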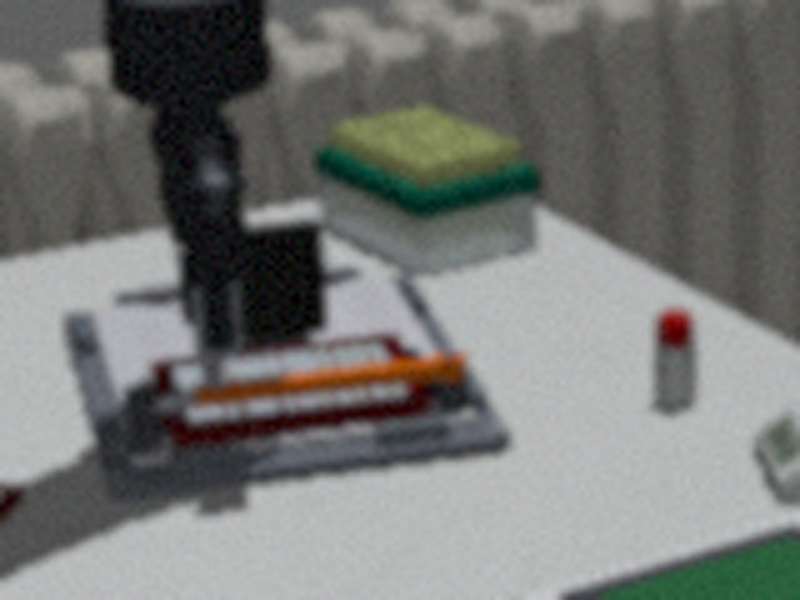

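>>> arm_command --translation '[[0.001, 0, 0], [0.002, 0, 0], [0.002, 0, 0]]' --dr '[[0, 0, 0], [0, 0, 0], [0, 0, 0]]' --hand '[0.05, 0.05, 0.05]'

```text
time_s: 7.15
tool_pos: [0.4814, 0.1814, 0.0844]
eef_rot: [0.001, 0.794, 0.608, -0.0]
force: [0.2, -2.6, 1.0]
width: 0.0406
```

```bash
python3 - <<'E'
from h import *
st()
E
```

```text
t 7.15 p [0.4814 0.1814 0.0844] head 74.96 tilt 0.08 F [ 0.2  -2.57  0.98] w 0.0406 j [-0.44  0.66  0.05  1.99 -0.06  0.5   0.96]
```

>>> arm_command --translation '[[0.001, 0, 0], [0.002, 0, 0], [0.003, 0, 0], [0.003, 0, 0]]' --dr '[[0, 0, 0], [0, 0, 0], [0, 0, 0], [0, 0, 0]]' --hand '[0.05, 0.05, 0.05, 0.05]'

```text
time_s: 7.55
tool_pos: [0.4815, 0.182, 0.0841]
eef_rot: [0.001, 0.794, 0.608, -0.002]
force: [-0.8, -7.1, 2.3]
width: 0.0408
```

```bash
python3 - <<'E'
from h import *
st()
E
```

```text
t 7.55 p [0.4815 0.182  0.0841] head 74.88 tilt 0.29 F [-0.75 -7.1   2.3 ] w 0.0408 j [-0.44  0.66  0.05  1.98 -0.06  0.51  0.96]
```

Firm stop at 7 N after a drop in force, so the catch has clicked. I'll back off, rise and check.

>>> arm_command --translation '[[-0.006, 0, 0], [-0.015, 0, 0], [-0.018, 0, -0.015], [-0.018, 0, -0.045], [-0.01, 0, -0.08], [0.02, 0, -0.1], [0.02, 0, -0.1]]' --dr '[[0, 0, 0], [0, 0, 0], [0, 0, 0], [0, 0, 0], [0, 0, 0], [0, 0, 0], [0, 0, 0]]' --hand '[0.05, 0.05, 0.05, 0.05, 0.05, 0.05, 0.05]'

```text
time_s: 8.25
tool_pos: [0.4892, 0.2108, 0.1877]
eef_rot: [-0.001, 0.791, 0.611, 0.006]
force: [-0.0, -0.3, -0.0]
width: 0.0408
```

```bash
python3 - <<'E'
from h import *
st()
p,d=r.grab_frame("scene"); c=p[130:250,170:330,::-1]; cv2.imwrite("pics/a5.png",cv2.resize(c,None,fx=5,fy=5,interpolation=cv2.INTER_CUBIC))
p,d=r.grab_frame("top"); c=p[170:280,130:270,::-1]; cv2.imwrite("pics/a6.png",cv2.resize(c,None,fx=5.6,fy=5.4,interpolation=cv2.INTER_CUBIC))
np.savez("top1.npz",p=p,d=d)
h=cv2.cvtColor(p,cv2.COLOR_RGB2HSV)
m=((h[...,0]>8)&(h[...,0]<20)&(h[...,1]>150)); m[:,:200]=0;m[:,260:]=0;m[:190]=0;m[260:]=0
u=np.argwhere(m)[:,::-1]; Wo=pz("top",u,.044)[:,:2].astype(np.float32); print("bar",len(u),cv2.minAreaRect(Wo))
X=cloud("top",d)
mm=(X[...,2]>.075)&(X[...,2]<.1)&(X[...,0]>.48)&(X[...,0]<.6)&(X[...,1]>.2)&(X[...,1]<.29)
Y2=X[mm];print("fin",len(Y2),cv2.minAreaRect(Y2[:,:2].astype(np.float32)))
for n in("top","scene"):
    for q in ["carrier_base","carrier_grip","pocket","ball_center","keeper_hinge","keeper_post"]:
        for o in r.place_of(n,q)[:2]:
            w=c2w(n,o['centre']); print(n,q,round(o['conf'],2),w.round(3),((w[:2]-C0)@np.array([[np.sin(Y),np.cos(Y)],[-np.cos(Y),np.sin(Y)]])).round(4))
E
```

```text
t 8.25 p [0.4892 0.2108 0.1877] head 75.37 tilt 0.7 F [-0.01 -0.25 -0.01] w 0.0408 j [-0.49  0.51  0.06  1.86 -0.05  0.76  0.92]
bar 163 ((0.5173881649971008, 0.17902585864067078), (0.062411315739154816, 0.17214903235435486), 72.81361389160156)
fin 0 ((0.0, 0.0), (0.0, 0.0), 0.0)
top carrier_grip 0.58 [0.544 0.244 0.066] [0.0039 0.002 ]
top carrier_grip 0.25 [0.523 0.192 0.023] [-0.0034 -0.0543]
top keeper_hinge 0.65 [0.589 0.134 0.038] [ 0.0758 -0.093 ]
top keeper_post 0.61 [0.476 0.169 0.062] [-0.0427 -0.0887]
scene carrier_base 0.95 [0.542 0.247 0.006] [0.0012 0.0037]
scene carrier_grip 0.87 [0.538 0.243 0.065] [-0.0017 -0.0007]
scene pocket 0.87 [0.556 0.307 0.027] [-0.0014  0.0655]
scene pocket 0.45 [ 0.537  0.247 -0.002] [-0.0042  0.0022]
scene ball_center 0.17 [0.588 0.137 0.032] [ 0.0742 -0.0902]
scene keeper_hinge 0.85 [0.588 0.138 0.038] [ 0.0737 -0.0897]
scene keeper_hinge 0.29 [0.705 0.114 0.   ] [ 0.1928 -0.0822]
scene keeper_post 0.78 [0.472 0.163 0.061] [-0.0453 -0.0952]
```

View pics/a5.png

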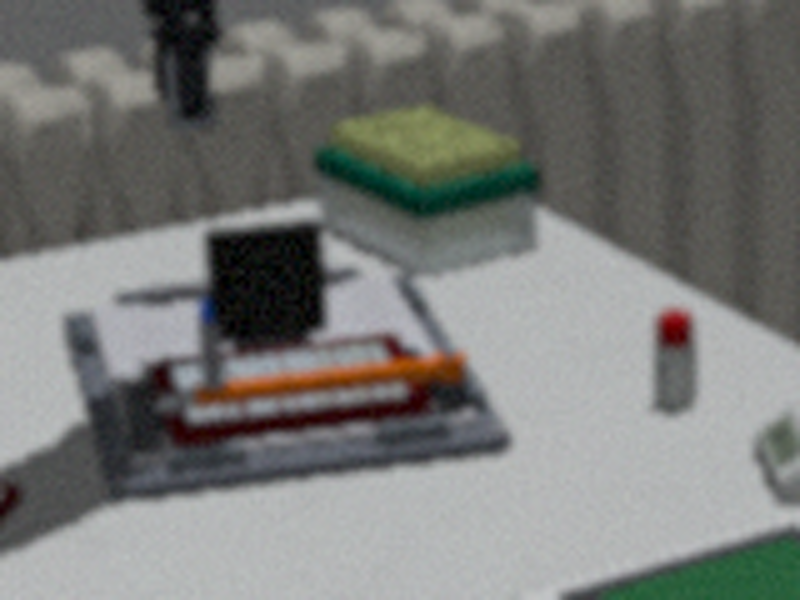

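View pics/a6.png

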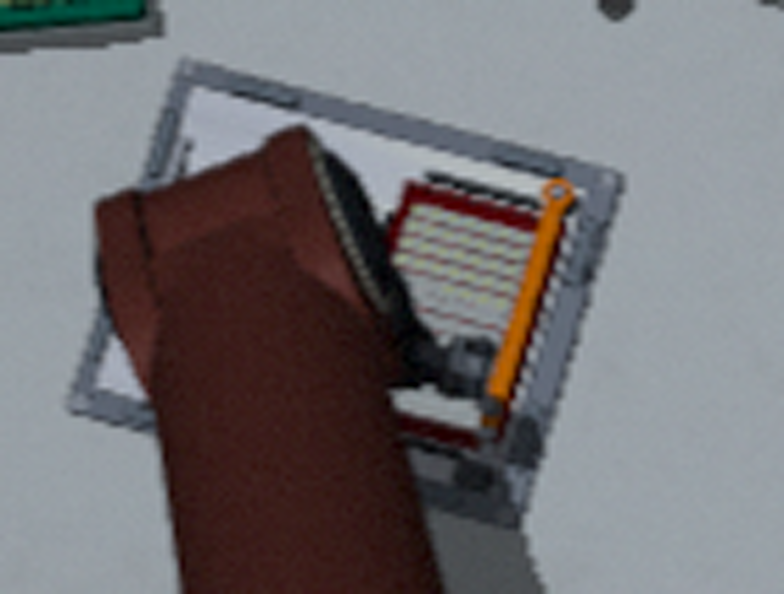

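```bash
python3 - <<'E'
from h import *
for f,c0 in(("top0.npz",0),("top1.npz",1)):
    d=np.load(f); p=d["p"]
    h=cv2.cvtColor(p,cv2.COLOR_RGB2HSV)
    m=((h[...,0]>8)&(h[...,0]<22)&(h[...,1]>130)).astype(np.uint8); m[:,:214]=0;m[:,260:]=0;m[:195]=0;m[255:]=0
    n,l,s,_=cv2.connectedComponentsWithStats(m); k=1+s[1:,4].argmax(); u=np.argwhere(l==k)[:,::-1]
    W=pz("top",u,.044)[:,:2].astype(np.float32); print(len(u),cv2.minAreaRect(W))
    v=cv2.fitLine(W,cv2.DIST_HUBER,0,.001,.001).ravel(); print(np.degrees(np.arctan2(v[1],v[0])))
# dock edges by colour: dark-gray dock vs white; right & left long edges via line fit on edges
d=np.load("top0.npz")["p"]; g=cv2.cvtColor(d,cv2.COLOR_RGB2GRAY)
m=(g<135).astype(np.uint8); m[:175]=0; m[275:]=0; m[:,:138]=0; m[:,262:]=0
n,l,s,c=cv2.connectedComponentsWithStats(m); k=1+s[1:,4].argmax(); u=np.argwhere(l==k)[:,::-1]
# exclude bar beyond dock: use hull of left 3 sides
W=pz("top",u,.01)[:,:2].astype(np.float32); print(len(W),cv2.minAreaRect(W))
p=pz("top",u,.01)[:,:2]; a=(p-C0)@np.array([[np.sin(Y),np.cos(Y)],[-np.cos(Y),np.sin(Y)]])
for ax,sg in((0,1),(0,-1),(1,1)):
    o=1-ax; bs=np.arange(-.08,.08,.004); e=[]
    for b in bs:
        q=a[np.abs(a[:,o]-b)<.003]; 
        if len(q): e.append((b,sg*(sg*q[:,ax]).max()))
    e=np.array(e); f=np.polyfit(*e.T,1); print(ax,sg,f.round(4),np.degrees(f[0]).round(2))
E
```

```text
140 ((0.5412278771400452, 0.11208678781986237), (0.11325232684612274, 0.012418280355632305), 24.786657333374023)
25.823132
163 ((0.5356019735336304, 0.14646629989147186), (0.015002017840743065, 0.11828375607728958), 75.13382720947266)
-15.417336
4310 ((0.5312234163284302, 0.21258452534675598), (0.3066293001174927, 0.19867245852947235), 75.05842590332031)
0 1 [-0.0004  0.0978] -0.02
0 -1 [-0.0042 -0.0991] -0.24
1 1 [0.0016 0.1199] 0.09
```

Bar lies within about 0.5° of the carrier's x, so it is shut. Next is the grip.

```bash
python3 - <<'E'
from h import *
print(rel([.5403,.2445,.13],Y)); print(rel([.5403,.2445,.073],Y));st()
E
```

```text
(array([0.0525, 0.0411, 0.0542]), array([-0.0002,  0.0002, -0.0001]))
(array([0.0525, 0.0411, 0.1112]), array([-0.0002,  0.0002, -0.0001]))
t 8.95 p [0.487  0.2045 0.1842] head 74.99 tilt 0.02 F [ 0.88  0.17 -0.53] w 0.0406 j [-0.48  0.52  0.07  1.87 -0.05  0.76  0.92]
```

>>> arm_command --translation '[[0.02, 0.015, 0], [0.04, 0.03, 0.01], [0.0525, 0.041, 0.03], [0.0525, 0.041, 0.054], [0.0525, 0.041, 0.054], [0.0525, 0.041, 0.065], [0.0525, 0.041, 0.077], [0.0525, 0.041, 0.089], [0.0525, 0.041, 0.1], [0.0525, 0.041, 0.108], [0.0525, 0.041, 0.111], [0.0525, 0.041, 0.111], [0.0525, 0.041, 0.111]]' --dr '[[0, 0, 0], [0, 0, 0], [0, 0, 0], [0, 0, 0], [0, 0, 0], [0, 0, 0], [0, 0, 0], [0, 0, 0], [0, 0, 0], [0, 0, 0], [0, 0, 0], [0, 0, 0], [0, 0, 0]]' --hand '[0.05, 0.05, 0.05, 0.05, 0.05, 0.05, 0.05, 0.05, 0.05, 0.05, 0.05, 0.05, 0.05]'

```text
time_s: 10.25
tool_pos: [0.5405, 0.2448, 0.0736]
eef_rot: [0.0, 0.793, 0.609, 0.0]
force: [0.6, 0.4, 0.7]
width: 0.0404
```

```bash
python3 - <<'E'
from h import *
st()
p,d=r.grab_frame("scene"); c=p[130:250,170:330,::-1]; cv2.imwrite("pics/a7.png",cv2.resize(c,None,fx=5,fy=5,interpolation=cv2.INTER_CUBIC))
E
```

```text
t 10.25 p [0.5405 0.2448 0.0736] head 75.0 tilt 0.04 F [0.58 0.44 0.66] w 0.0404 j [-0.5   0.75  0.05  1.77 -0.06  0.62  0.9 ]
```

View pics/a7.png

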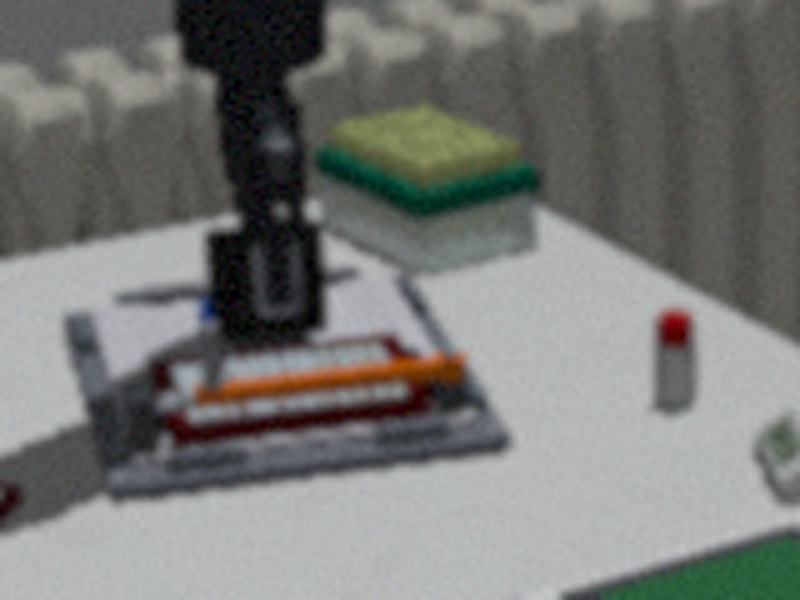

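The fingers straddle the fin (crop (270,290)), so I'll close slowly.

>>> arm_command --translation '[[0, 0, 0], [0, 0, 0], [0, 0, 0], [0, 0, 0], [0, 0, 0], [0, 0, 0], [0, 0, 0], [0, 0, 0], [0, 0, 0], [0, 0, 0], [0, 0, 0], [0, 0, 0], [0, 0, 0]]' --dr '[[0, 0, 0], [0, 0, 0], [0, 0, 0], [0, 0, 0], [0, 0, 0], [0, 0, 0], [0, 0, 0], [0, 0, 0], [0, 0, 0], [0, 0, 0], [0, 0, 0], [0, 0, 0], [0, 0, 0]]' --hand '[0.3, 0.45, 0.5, 0.54, 0.57, 0.6, 0.62, 0.64, 0.66, 0.68, 0.72, 0.8, 1]' --newtons 30

```text
time_s: 11.6
tool_pos: [0.5404, 0.2452, 0.0736]
eef_rot: [-0.0, 0.793, 0.609, 0.001]
force: [0.0, 3.3, 3.2]
width: 0.0136
```

>>> arm_command --translation '[[0, 0, 0], [0, 0, 0], [0, 0, 0], [0, 0, 0]]' --dr '[[0, 0, 0], [0, 0, 0], [0, 0, 0], [0, 0, 0]]' --hand '[1, 1, 1, 1]' --newtons 80

```text
time_s: 12.0
tool_pos: [0.5405, 0.2449, 0.0737]
eef_rot: [0.0, 0.793, 0.609, 0.0]
force: [-0.5, 3.0, 6.2]
width: 0.0131
```

```bash
python3 - <<'E'
from h import *
st()
s=r.state();print(s['moment'])
print(r.place_of("top","carrier_grip")[:0])
E
```

```text
t 12.0 p [0.5405 0.2449 0.0737] head 75.0 tilt 0.05 F [-0.49  3.    6.16] w 0.0131 j [-0.5   0.75  0.05  1.77 -0.06  0.62  0.9 ]
[ 0.61627596 -0.10034524  0.03967299]
[]
```

>>> arm_command --translation '[[0.0007, 0, 0], [0.0013, 0, -0.0005], [0.0013, 0, -0.001], [0.0013, 0, -0.0015], [0.0013, 0, -0.002], [0.0013, 0, -0.002]]' --dr '[[0, 0, 0], [0, 0, 0], [0, 0, 0], [0, 0, 0], [0, 0, 0], [0, 0, 0]]' --hand '[1, 1, 1, 1, 1, 1]'

```text
time_s: 12.65
tool_pos: [0.5395, 0.2445, 0.0742]
eef_rot: [0.0, 0.794, 0.608, -0.002]
force: [-0.2, -0.1, -4.0]
width: 0.0136
```

```bash
python3 - <<'E'
from h import *
st()
print(r.state()['moment'])
E
```

```text
t 12.65 p [0.5395 0.2445 0.0742] head 74.96 tilt 0.23 F [-0.19 -0.11 -4.  ] w 0.0136 j [-0.5   0.75  0.06  1.77 -0.06  0.63  0.9 ]
[-0.05114002 -0.07037725 -0.04204625]
```

>>> arm_command --translation '[[0, 0, -0.0005], [0, 0, -0.0015], [0, 0, -0.003], [0, 0, -0.005], [0, 0, -0.008], [0, 0, -0.011], [0, 0, -0.015], [0, 0, -0.019], [0, 0, -0.023], [0, 0, -0.027], [0, 0, -0.031], [0, 0, -0.035], [0, 0, -0.039], [0, 0, -0.043], [0, 0, -0.047], [0, 0, -0.05], [0, 0, -0.053], [0, 0, -0.055], [0, 0, -0.056], [0, 0, -0.0565]]' --dr '[[0, 0, 0], [0, 0, 0], [0, 0, 0], [0, 0, 0], [0, 0, 0], [0, 0, 0], [0, 0, 0], [0, 0, 0], [0, 0, 0], [0, 0, 0], [0, 0, 0], [0, 0, 0], [0, 0, 0], [0, 0, 0], [0, 0, 0], [0, 0, 0], [0, 0, 0], [0, 0, 0], [0, 0, 0], [0, 0, 0]]' --hand '[1, 1, 1, 1, 1, 1, 1, 1, 1, 1, 1, 1, 1, 1, 1, 1, 1, 1, 1, 1]'

```text
time_s: 14.65
tool_pos: [0.5405, 0.2459, 0.1318]
eef_rot: [0.0, 0.793, 0.609, -0.0]
force: [0.2, 0.0, -4.6]
width: 0.0131
```

```bash
python3 - <<'E'
from h import *
st()
print(r.state()['moment'])
p,d=r.grab_frame("scene"); c=p[110:250,170:330,::-1]; cv2.imwrite("pics/b1.png",cv2.resize(c,None,fx=4.2,fy=4.2,interpolation=cv2.INTER_CUBIC))
p,d=r.grab_frame("top"); c=p[160:290,130:290,::-1]; cv2.imwrite("pics/b2.png",cv2.resize(c,None,fx=4.5,fy=4.5,interpolation=cv2.INTER_CUBIC))
E
```

```text
t 14.65 p [0.5405 0.2459 0.1318] head 75.0 tilt 0.01 F [ 0.18  0.01 -4.64] w 0.0131 j [-0.5   0.67  0.06  1.73 -0.06  0.74  0.9 ]
[ 0.03974585 -0.00936211  0.04338184]
```

View pics/b1.png

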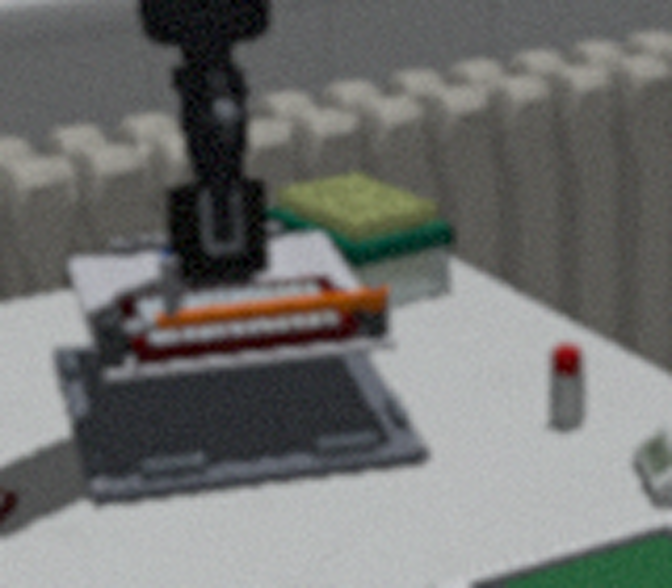

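View pics/b2.png

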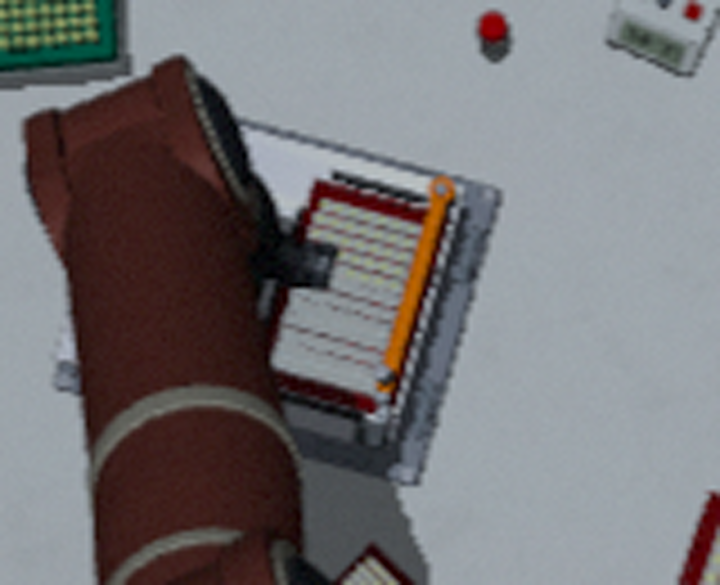

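Carrier is out of the dock and level, with bar and plate in place. I'll plan a smooth 6 s transfer in 3 calls of 20 rows.

```bash
cat > plan.py <<'E'
from h import *
s=r.state(); A=s['tool_pos'].copy(); B=np.array([.570,-.158,.164]); h0=np.radians(75.0); h1=np.radians(90.6)
def T(h): return np.c_[[np.cos(h),np.sin(h),0],[np.sin(h),-np.cos(h),0],[0,0,-1]]
def pose(t):
    q=lambda t:np.clip(t,0,1)**3*(10-15*np.clip(t,0,1)+6*np.clip(t,0,1)**2)
    p=A+(B-A)*q(t); p[2]=A[2]+(.176-A[2])*q(t/.45)+(B[2]-.176)*q((t-.7)/.3); return p,h0+(h1-h0)*q(t)
for c in range(3):
    p0,a0=pose(c/3); tr=[];dr=[]
    for k in range(1,21):
        p,a=pose((c*20+k)/60); tr.append([round(float(x),4)+0.0 for x in T(a0).T@(p-p0)]); dr.append([0,0,round(float(-(a-a0)),4)])
    print(tr);print(dr)
st()
E
python3 plan.py
```

```text
[[0.0, 0.0, 0.0], [-0.0001, 0.0, -0.0002], [-0.0004, 0.0002, -0.0005], [-0.001, 0.0004, -0.0011], [-0.0019, 0.0007, -0.0021], [-0.0033, 0.0011, -0.0034], [-0.0051, 0.0018, -0.005], [-0.0073, 0.0026, -0.007], [-0.0102, 0.0035, -0.0093], [-0.0136, 0.0047, -0.0118], [-0.0176, 0.0061, -0.0146], [-0.0222, 0.0077, -0.0176], [-0.0274, 0.0095, -0.0206], [-0.0332, 0.0115, -0.0237], [-0.0396, 0.0138, -0.0267], [-0.0466, 0.0162, -0.0297], [-0.0542, 0.0189, -0.0324], [-0.0624, 0.0217, -0.035], [-0.0711, 0.0247, -0.0373], [-0.0803, 0.0279, -0.0392]]
[[0, 0, -0.0], [0, 0, -0.0001], [0, 0, -0.0003], [0, 0, -0.0007], [0, 0, -0.0014], [0, 0, -0.0023], [0, 0, -0.0036], [0, 0, -0.0052], [0, 0, -0.0072], [0, 0, -0.0097], [0, 0, -0.0125], [0, 0, -0.0158], [0, 0, -0.0195], [0, 0, -0.0236], [0, 0, -0.0282], [0, 0, -0.0332], [0, 0, -0.0386], [0, 0, -0.0444], [0, 0, -0.0506], [0, 0, -0.0571]]
[[-0.0099, 0.0028, -0.0016], [-0.0201, 0.0057, -0.0029], [-0.0308, 0.0088, -0.0039], [-0.0419, 0.0119, -0.0045], [-0.0533, 0.0152, -0.0049], [-0.0649, 0.0185, -0.005], [-0.0767, 0.0219, -0.005], [-0.0887, 0.0253, -0.005
[... 956 characters left out ...]
67, 0.0092, 0.0072], [-0.0791, 0.0095, 0.0084], [-0.0809, 0.0097, 0.0095], [-0.0823, 0.0099, 0.0104], [-0.0833, 0.01, 0.0111], [-0.0839, 0.0101, 0.0116], [-0.0842, 0.0101, 0.0119], [-0.0844, 0.0101, 0.012], [-0.0844, 0.0101, 0.012]]
[[0, 0, -0.0066], [0, 0, -0.0127], [0, 0, -0.0186], [0, 0, -0.024], [0, 0, -0.029], [0, 0, -0.0335], [0, 0, -0.0377], [0, 0, -0.0414], [0, 0, -0.0446], [0, 0, -0.0475], [0, 0, -0.0499], [0, 0, -0.0519], [0, 0, -0.0535], [0, 0, -0.0548], [0, 0, -0.0558], [0, 0, -0.0564], [0, 0, -0.0568], [0, 0, -0.057], [0, 0, -0.0571], [0, 0, -0.0571]]
t 14.75 p [0.5405 0.2459 0.1317] head 75.0 tilt 0.01 F [ 0.45  0.21 -4.73] w 0.0133 j [-0.5   0.67  0.06  1.73 -0.06  0.74  0.9 ]
```

>>> arm_command --translation '[[0, 0, 0], [0, 0, 0], [-0.0004, 0.0002, -0.0005], [-0.001, 0.0004, -0.001], [-0.002, 0.0007, -0.002], [-0.0033, 0.0011, -0.0034], [-0.005, 0.0018, -0.005], [-0.0073, 0.0026, -0.007], [-0.0102, 0.0035, -0.0093], [-0.0136, 0.0047, -0.0118], [-0.0176, 0.006, -0.0146], [-0.0222, 0.0077, -0.0176], [-0.0274, 0.0095, -0.0206], [-0.0332, 0.0115, -0.0237], [-0.0396, 0.0138, -0.0267], [-0.0466, 0.0162, -0.0297], [-0.0542, 0.0189, -0.0324], [-0.0624, 0.0217, -0.035], [-0.0711, 0.0247, -0.0373], [-0.0803, 0.028, -0.0392]]' --dr '[[0, 0, 0], [0, 0, 0], [0, 0, -0.0003], [0, 0, -0.0007], [0, 0, -0.0014], [0, 0, -0.0023], [0, 0, -0.0036], [0, 0, -0.0052], [0, 0, -0.0072], [0, 0, -0.0097], [0, 0, -0.0125], [0, 0, -0.0158], [0, 0, -0.0195], [0, 0, -0.0236], [0, 0, -0.0282], [0, 0, -0.0332], [0, 0, -0.0386], [0, 0, -0.0444], [0, 0, -0.0506], [0, 0, -0.057]]' --hand '[1, 1, 1, 1, 1, 1, 1, 1, 1, 1, 1, 1, 1, 1, 1, 1, 1, 1, 1, 1]'

```text
time_s: 16.75
tool_pos: [0.5469, 0.1603, 0.1712]
eef_rot: [0.0, 0.776, 0.631, -0.0]
force: [-0.3, -0.1, -4.5]
width: 0.0131
```

>>> arm_command --translation '[[-0.0099, 0.0028, -0.0016], [-0.02, 0.0057, -0.0029], [-0.0308, 0.0088, -0.0039], [-0.0419, 0.0119, -0.0045], [-0.0533, 0.0152, -0.0049], [-0.065, 0.0185, -0.005], [-0.0767, 0.0219, -0.005], [-0.0887, 0.0253, -0.005], [-0.1008, 0.0287, -0.005], [-0.113, 0.0322, -0.005], [-0.125, 0.0357, -0.005], [-0.1373, 0.0391, -0.005], [-0.1493, 0.0425, -0.005], [-0.161, 0.0459, -0.005], [-0.1727, 0.0492, -0.005], [-0.184, 0.0525, -0.005], [-0.195, 0.0556, -0.005], [-0.2058, 0.0586, -0.005], [-0.216, 0.0616, -0.005], [-0.226, 0.0644, -0.005]]' --dr '[[0, 0, -0.007], [0, 0, -0.014], [0, 0, -0.0216], [0, 0, -0.0293], [0, 0, -0.0372], [0, 0, -0.0454], [0, 0, -0.0536], [0, 0, -0.062], [0, 0, -0.0705], [0, 0, -0.079], [0, 0, -0.0875], [0, 0, -0.096], [0, 0, -0.1043], [0, 0, -0.1126], [0, 0, -0.1208], [0, 0, -0.1287], [0, 0, -0.1364], [0, 0, -0.144], [0, 0, -0.151], [0, 0, -0.158]]' --hand '[1, 1, 1, 1, 1, 1, 1, 1, 1, 1, 1, 1, 1, 1, 1, 1, 1, 1, 1, 1]'

```text
time_s: 18.75
tool_pos: [0.564, -0.0741, 0.176]
eef_rot: [0.0, 0.723, 0.691, -0.0]
force: [-0.3, -0.1, -5.1]
width: 0.0127
```

>>> arm_command --translation '[[-0.0097, 0.0012, 0], [-0.0188, 0.0023, 0], [-0.0274, 0.0033, 0], [-0.0354, 0.0043, 0], [-0.0428, 0.0051, 0.0004], [-0.0495, 0.0059, 0.0009], [-0.0556, 0.0067, 0.0016], [-0.061, 0.0073, 0.0025], [-0.0659, 0.0079, 0.0036], [-0.07, 0.0084, 0.0048], [-0.0737, 0.0089, 0.006], [-0.0767, 0.0092, 0.0072], [-0.079, 0.0095, 0.0084], [-0.081, 0.0097, 0.0095], [-0.0823, 0.0099, 0.0104], [-0.0833, 0.01, 0.011], [-0.0839, 0.01, 0.0116], [-0.0842, 0.01, 0.0119], [-0.0844, 0.01, 0.012], [-0.0844, 0.01, 0.012]]' --dr '[[0, 0, -0.0066], [0, 0, -0.0127], [0, 0, -0.0186], [0, 0, -0.024], [0, 0, -0.029], [0, 0, -0.0335], [0, 0, -0.0377], [0, 0, -0.0414], [0, 0, -0.0446], [0, 0, -0.0475], [0, 0, -0.05], [0, 0, -0.052], [0, 0, -0.0535], [0, 0, -0.0548], [0, 0, -0.0558], [0, 0, -0.0564], [0, 0, -0.0568], [0, 0, -0.057], [0, 0, -0.057], [0, 0, -0.057]]' --hand '[1, 1, 1, 1, 1, 1, 1, 1, 1, 1, 1, 1, 1, 1, 1, 1, 1, 1, 1, 1]'

```text
time_s: 20.75
tool_pos: [0.57, -0.158, 0.164]
eef_rot: [-0.0, 0.703, 0.711, 0.0]
force: [0.0, 0.3, -4.4]
width: 0.0131
```

```bash
python3 - <<'E'
from h import *
st()
p,d=r.grab_frame("scene"); c=p[140:310,230:430,::-1]; cv2.imwrite("pics/c1.png",cv2.resize(c,None,fx=3.5,fy=3.5,interpolation=cv2.INTER_CUBIC))
p,d=r.grab_frame("top"); c=p[140:290,250:420,::-1]; cv2.imwrite("pics/c2.png",cv2.resize(c,None,fx=4,fy=4,interpolation=cv2.INTER_CUBIC)); np.savez("top2.npz",p=p,d=d)
for n in("top","scene"):
    for q in ["carrier_base","carrier_grip","pocket","ball_center","plate_mid","keeper_hinge","keeper_post","reader_window"]:
        for o in r.place_of(n,q)[:2]:
            w=c2w(n,o['centre']); print(n,q,round(o['conf'],2),w.round(3))
st()
E
```

```text
t 20.75 p [ 0.57  -0.158  0.164] head 90.59 tilt 0.0 F [ 0.03  0.34 -4.45] w 0.0131 j [ 0.26  0.62 -0.04  1.71  0.03  0.81  1.79]
top carrier_base 0.68 [ 0.572 -0.162  0.102]
top carrier_grip 0.58 [ 0.574 -0.159  0.16 ]
top pocket 0.88 [ 0.569 -0.094  0.121]
top pocket 0.57 [ 0.573 -0.161  0.157]
top ball_center 0.58 [ 0.569 -0.102  0.116]
top plate_mid 0.78 [ 0.337 -0.087  0.009]
top plate_mid 0.72 [0.326 0.188 0.007]
scene carrier_base 0.66 [ 0.57  -0.161  0.098]
scene carrier_base 0.23 [ 0.568 -0.163  0.157]
scene carrier_grip 0.56 [ 0.567 -0.163  0.157]
scene pocket 0.61 [ 0.568 -0.096  0.12 ]
scene ball_center 0.4 [ 0.567 -0.096  0.122]
scene plate_mid 0.87 [ 0.569 -0.219  0.113]
scene plate_mid 0.86 [ 0.33  -0.087  0.017]
scene keeper_hinge 0.81 [ 0.643 -0.252  0.128]
scene keeper_post 0.86 [ 0.531 -0.254  0.149]
scene reader_window 0.92 [ 0.57  -0.153  0.04 ]
scene reader_window 0.65 [ 0.572 -0.159  0.098]
t 21.65 p [ 0.57  -0.158  0.164] head 90.59 tilt 0.0 F [ 0.6  -0.29 -4.47] w 0.0134 j [ 0.26  0.62 -0.04  1.71  0.03  0.81  1.79]
```

View pics/c1.png

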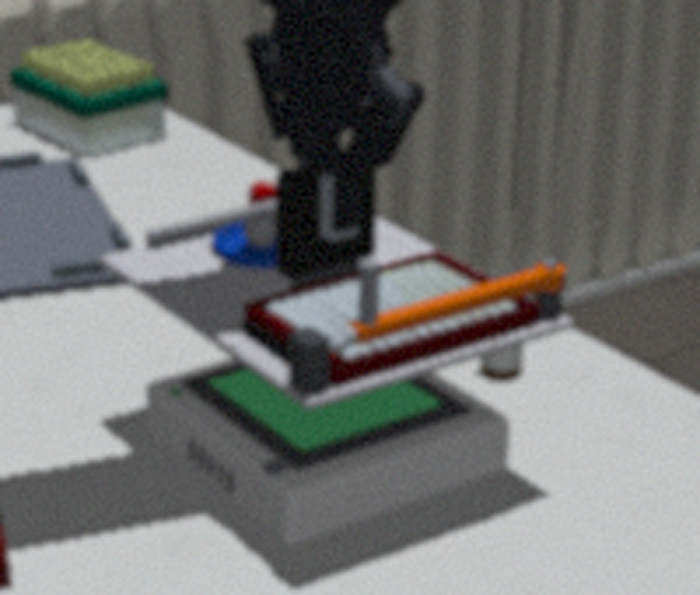

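View pics/c2.png

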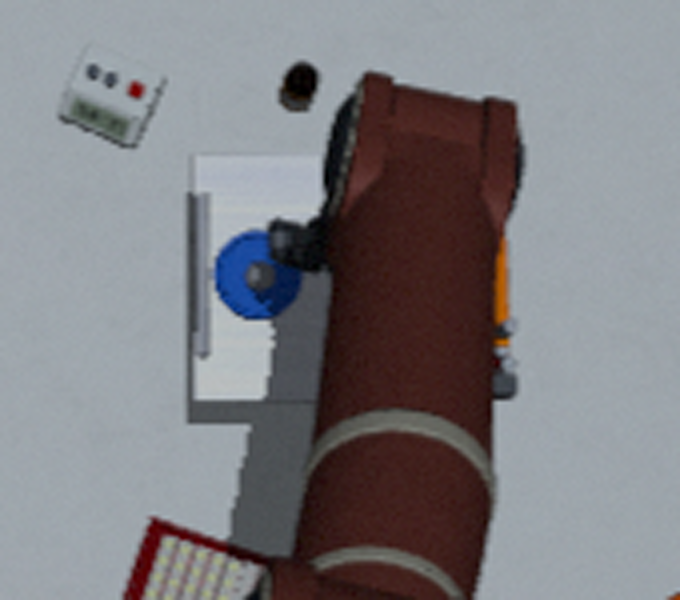

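Ball is in the blue pocket (crop (260,275)), the tray is square and level, and the bar is shut. Centres agree to about 5 mm, so I'm handing in.

```bash
python3 - <<'E'
from h import *
st(); print(r.close_job())
E
```

```text
t 21.65 p [ 0.57  -0.158  0.164] head 90.59 tilt 0.0 F [ 0.6  -0.29 -4.47] w 0.0134 j [ 0.26  0.62 -0.04  1.71  0.03  0.81  1.79]
the job is handed in; nothing more can be done
None
```

I swung the keeper bar shut in the dock, lifted the carrier by its grip and carried it smoothly to the reader. I handed the job in at 21.65 s while still holding it there; the hand-in gave no verdict.

**Bar:** The force dropped as the bar passed the catch, then met a firm stop at about 7 N. The top image put the bar within about 0.5° (0.009 rad) of the carrier's x axis, against the 0.02 rad limit. At the reader the bar still looked shut, but only by eye and from coarse network points.

**Last checks at the reader:**
- **Centring:** The networks put the carrier 3–6 mm from the glass centre (limit 15 mm). I did not nudge it closer.
- **Height:** The underside was about 60 mm above the glass.
- **Level and square:** The tool read 0.0° tilt and a heading of 90.6°, which matches the reader.
- **Grip:** Opening was 13 mm and the arm carried about 4.5 N of weight, with the arm still.
- **Ball and plate:** The ball was in its pocket and the middle-sized plate between its guides.
- **Bystanders:** The timer and amber vial stood apart from the tray at the reader, and the red vial was untouched when I last saw all of it, after the lift. I did not re-measure their positions.

Some network reports were false or swapped, such as a red vial found on the fin and a reader window found on the red vial. I discarded those against the pictures and the known sizes.

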